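# Free and hold open the jar's flip-top lid

## Robot

A 7-joint arm with a two-finger parallel gripper is mounted at the origin on the work surface. World frame = base frame: x ahead of the robot, y to its left, z up, the work surface at z = 0. Lengths are in mm, angles in rad, forces in N, time in s.
With the tool pointing down it reaches from about 425 to 1025 mm from the base axis. Payload 3.6 kg.
Tool frame: the origin (TCP) lies between the finger pads, 19 mm behind the fingertips; this is the grasp point; z points along the fingers, y is the line along which they close (so a half turn about z gives the same grasp; the last joint's range is limited). The gripper opens to 85 mm and grips with 20 to 120 N. Pads are 22 mm wide; open, the fingers measure 114 mm over their backs; the gripper's body (76 mm by 85 mm) begins 54 mm behind the grasp point. The pads swing forward as they close: fully open they stand 13 mm farther back than shut.
Start: joints at [-1.375, 0.591, 0.048, 1.609, -0.033, 0.943, -0.034], TCP at [206.476, 694.98, 250.002] pointing down, gripper open.
Joint ranges: [-2.69, 2.69], [-0.47, 2.24], [-1.27, 1.36], [0.19, 2.51], [-1.53, 4.68], [0.08, 2.07], [-3.09, 3.09]. Speed limits (rad/s): [2.57, 2.57, 3.14, 3.14, 3.14, 3.14, 3.14].

## Interface

Orientations are given as a unit quaternion [x, y, z, w].
In Python, from bench import telemetry, optics, env gives the robot as it stands. The module is installed in compiled form; this text tells all that it offers.
- The arm moves only by the tool arm_command, never from a script. Its argument "increments" is a list of rows, each an object with "rotation": the turn, a rotation vector about the tool's x, y, z scaled (see below), a list of three; "linear": the shift along the tool's x, y, z scaled (see below), a list of three; "gripper": the opening, from 0 (shut) to 1 (fully open). A call has 1 to 5 rows; each row shifts and turns the commanded pose from where the row before left it, along the tool's axes as they then stand; what a row does not reach is not made up. The controller multiplies each number of a shift by 40 mm and each number of a turn by 45 degrees. A row lasts 1/8 s, in which the tool goes at most 62.5 mm and 10.7 degrees, less where a joint would pass 70% of its speed; a pose out of reach is approached as far as the arm can. A call with a number of a shift or a turn outside -1 to 1 is refused whole. A call with a gripper value outside its range is refused whole. The fingers move at their own pace and stop on an object; "force" is the grip in N (left out, the last holds). Time passes only in rows, so rows that do not move let the fingers close. It gives the time, the measured TCP pose, the force, the opening and the grip force at its end, in the units of the state.
- telemetry.sense(): the state, without advancing time (a new reading comes with each control period).
- optics.read_camera(name): name is "scene" or "top"; returns the picture (400x640x3 uint8, red, green, blue); there is no depth.
- optics.camera_info(name): a dict with "vertical_fov" (degrees; the focal length in pixels is half the picture's height over the tangent of half this angle, whatever the lens; pixels are square), "cx", "cy" (the principal point, pixels), "dist_coeffs" ([k1, k2, p1, p2, k3] as OpenCV has them; the pictures are not rectified), "world_from_camera" (4x4, takes a point from camera to world coordinates). Camera axes: x right, y down, z forward; pixel columns grow to the right and rows downward; lengths in mm; the calibration is good to about 2 mm. A picture is of the moment at which its call begins. camera_info takes no time and is no camera call.
- env.sign_off(): hands the job in; it is judged then, once.
The state is a dict: "t": time; "q": joint angles; "dq": joint speeds; "tau": joint torques, N m; "position": TCP position; "eef_rot": TCP orientation; "contact_force": force on the tool from outside, world axes, zero at the start; "moment": the same for the moment, N m; "opening": finger opening in mm; "grip_force": force on a finger pad.
Only numpy, scipy, OpenCV 4.12 (cv2) and the standard library are available. Lean on these libraries where they do the work, as an engineer would, in place of code of your own. Each camera call takes 0.05 s, during which the arm holds its last target. There are 200 camera calls.

## Task

The flip-top lid of the frosted jar may or may not be held by the catch at its side, and you cannot see which. Before touching the catch's thumb slide, tug the lid up by its tongue to feel whether it is caught; if it is, push the slide across to its other end to free it. Then raise the lid to about 60 degrees by the tongue and finish still holding it there with the gripper (it falls shut if let go), without disturbing the other things on the board.

Things in the scene. Friction and masses are not known exactly. Their poses are not given: they have to be found in the camera images.
- jar: Frosted glass jar, 94 mm across, fixed to a 12 mm birch board. Origin: centre of its underside, on the board. Its x points from the lid's tongue (-x, towards the robot) to the hinge (+x), y to the catch, z up; turned up to 0.6 rad either way. The catch is a steel housing on its +y side: x -53 to 3, y 45 to 97, z 74 to 94 mm in the jar's frame.
- lid (a joint): Angle of the wooden flip-top lid, rad: 0 shut, grows as it opens, stop at 1.35 (60 degrees is 1.05). Disc 96 mm across, 10 mm thick, with a tongue in front and an ear 14 mm thick over the catch; about 0.12 kg. Falls shut from any angle if let go. Caught, it has some 0.03 rad of play (4 mm at the tongue), then stops, under 0.06 rad; free, it comes up with a few N. Tug with about 10 N.
- tongue (a point): Centre of the barrel at the end of the lid's tongue: a wooden cylinder 14 mm thick and 18 mm wide (its axis along jar y), on a bar 9 mm wide, 34 mm in front of the disc's edge; moves with the lid. Lid shut: x -82, y 0, z 103 mm in the jar's frame; 134 mm from the hinge axis. Pinch its flat ends from above, closing along jar y; it pivots between the pads as the lid swings.
- hinge (a point): Point on the lid's hinge axis, at x 52, y 0, z 100 mm in the jar's frame; the axis runs along jar y. It does not move.
- slide (a joint): The catch's thumb slide, m: starts at 0 (the stop on the tongue's side) and moves 0.014 along jar +x to its other stop; friction about 2 N, stays where it is left. Its bolt is hidden: moving the slide right across frees a caught lid, but catches a shut lid that was free; moving it back undoes this. Do not pull on the lid meanwhile.
- slide_post (a point): Middle of the slide's upright steel post, 10 mm (jar x) by 12 mm (jar y), 24 mm tall; 10 mm below its top, moves with the slide. At the start x -32, y 85, z 113 mm in the jar's frame. The lid's ear begins 15 mm from the post, on its -y side; the housing's top is 19 mm below the point. Pinch it from above along jar x, or push it.
- magnet0: One of a row of four silver disc magnets, 22 mm across, 9 mm tall, loose on the board (not attracting anything); leave alone. Origin: centre of underside.
- magnet1: One of a row of four silver disc magnets, 22 mm across, 9 mm tall, loose on the board (not attracting anything); leave alone. Origin: centre of underside.
- magnet2: One of a row of four silver disc magnets, 22 mm across, 9 mm tall, loose on the board (not attracting anything); leave alone. Origin: centre of underside.
- magnet3: One of a row of four silver disc magnets, 22 mm across, 9 mm tall, loose on the board (not attracting anything); leave alone. Origin: centre of underside.
- dipper: Wooden honey dipper, 150 mm long, lying loose on the board beside the jar; leave alone. Origin below its middle, x along it.
- clip: Lime green plastic bag clip, 62 by 18 by 13 mm, loose on the board; leave alone. Origin: centre of underside.
- mill: Dark wooden pepper mill, 52 mm across, 118 mm tall, standing loose on the board; leave it standing. Origin: centre of underside.

How it is judged:
By the outcome, as a careful person would: the job done as asked, in the order asked, and still so for the second after the job is handed in, while the arm keeps its last pose, push and grip.
It also fails if it takes over 51 s, if anything falls off the work surface, if the arm or the gripper's body presses on something with over 40 N, if the wrist force passes 120 N, or if a joint passes its speed limit or range.

## Working session

There is one attempt and no reset: what is moved stays moved. The work goes in short steps, Python scripts to look and compute and a tool call to move; the robot and the scene stay as the last step left them, time stands still between calls to the robot, and variables do not carry over. Pictures are saved under pics/ and viewed, at most 10 in all, crops included, and the job is handed in when it is done.

Besides the shell and the picture viewer there is one more tool, called after "Request:" as a command line: name --argument value ..., lists and objects as JSON in quotes. arm_command: Moves the arm, as the interface text tells. Its arguments: {"type":"object","properties":{"increments":{"type":"array","items":{"type":"object","properties":{"rotation":{"type":"array","items":{"type":"number"}},"linear":{"type":"array","items":{"type":"number"}},"gripper":{"type":"number"}}}},"force":{"type":"number"}},"required":["increments"]}

```bash
mkdir -p pics; python3 - <<'E'
from bench import telemetry, optics, env
import cv2
for n in ("scene","top"):
    cv2.imwrite(f"pics/{n}0.png",optics.read_camera(n)[:,:,::-1])
    print(n,optics.camera_info(n))
print(telemetry.sense())
E
```

```text
scene {'vertical_fov': 56.424198329095745, 'cx': 323.1086838025129, 'cy': 201.30082189199607, 'dist_coeffs': array([-0.0556522,  0.       ,  0.       ,  0.       ,  0.       ]), 'world_from_camera': array([[ 6.30360250e-01,  6.12106530e-01, -4.77463665e-01,
         1.04836597e+03],
       [ 7.76181528e-01, -4.86086104e-01,  4.01575067e-01,
        -3.11640281e+02],
       [ 1.37182676e-02, -6.23735437e-01, -7.81515140e-01,
         7.87836059e+02],
       [ 0.00000000e+00,  0.00000000e+00,  0.00000000e+00,
         1.00000000e+00]])}
top {'vertical_fov': 49.41297683874809, 'cx': 323.22917015390766, 'cy': 197.0153816712438, 'dist_coeffs': array([0.04151002, 0.        , 0.        , 0.        , 0.        ]), 'world_from_camera': array([[ 2.44966375e-02, -9.92516732e-01,  1.19626299e-01,
         5.17270625e+02],
       [-9.99637870e-01, -2.56522436e-02, -8.12960448e-03,
         5.73086099e+01],
       [ 1.11374514e-02, -1.19383831e-01, -9.92785706e-01,
         8.93500328e+02],
       [ 0.00000000e+00,  0.00000000e+00,  0.00000000e+00,
         1.00000000e+00]])}
{'t': 0.1, 'q': array([-1.37550096,  0.59202828,  0.04830507,  1.60972195, -0.03334348,
        0.94269605, -0.03368304]), 'dq': array([ 0.00058369, -0.0003533 ,  0.00044571, -0.0008554 ,  0.0002962 ,
        0.00208128,  0.00127719]), 'tau': array([ 4.24582424e-03, -5.49999154e+01,  1.55309904e+00, -1.98828310e+01,
        9.69918736e-03,  3.75943331e-03, -9.77321861e-06]), 'position': array([206.25282235, 694.2898086 , 248.94410574]), 'eef_rot': array([ 1.43861555e-01,  9.89597294e-01, -1.01852223e-03, -1.07454521e-04]), 'contact_force': array([ 0.18372076, -0.19142283,  0.17315698]), 'moment': array([-0.03986076,  0.03274636, -0.00812712]), 'grip_force': 0.0, 'opening': 85.82004966196195}
```

View pics/scene0.png

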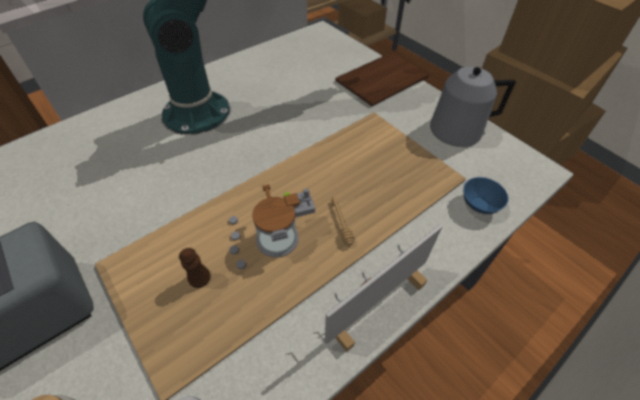

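View pics/top0.png

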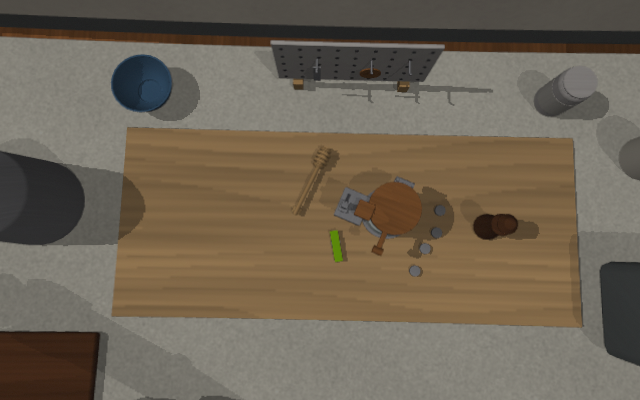

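The top view shows the jar lid near (397,208), tongue barrel near (378,250), post around (350,205), hinge around (404,182), and the clip at (337,245). I'll enlarge both for measuring.

```bash
python3 - <<'E'
import cv2, numpy as np
a=cv2.imread("pics/top0.png")[165:285,320:460]; b=cv2.imread("pics/scene0.png")[175:260,220:360]
A=cv2.resize(a,None,fx=4,fy=4,interpolation=cv2.INTER_CUBIC)
cv2.imwrite("pics/c1.png",A)
cv2.imwrite("pics/c2.png",cv2.resize(b,None,fx=5,fy=5,interpolation=cv2.INTER_CUBIC))
E
```

```text
(no output)
```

View pics/c1.png

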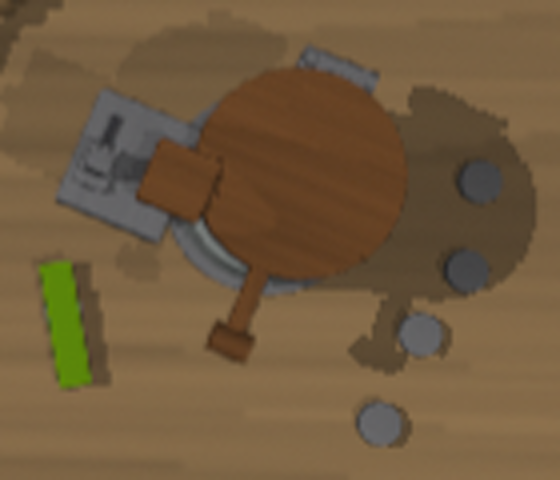

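View pics/c2.png

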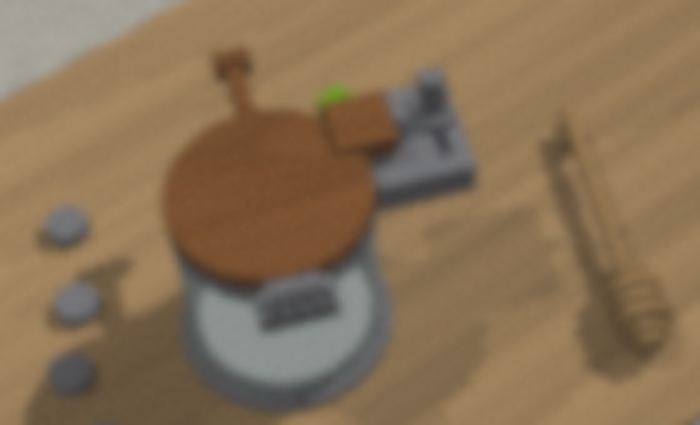

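Crop 1 (top, 4x): barrel top (230,343), disc centre (303,173), housing corners (107,88), (56,200), (160,243). The magnets are right of the tongue and the clip is left of it. Crop 2 (scene, 5x): barrel (232,62), post top (432,75), disc centre (269,195). I'll fit the jar pose to these.

```bash
cat >h.py <<'E'
import numpy as np, cv2
from bench import telemetry, optics, env
from scipy.optimize import least_squares
from scipy.spatial.transform import Rotation as R
def proj(n,P):
    i=optics.camera_info(n); f=200/np.tan(np.radians(i["vertical_fov"]/2)); T=np.linalg.inv(i["world_from_camera"])
    K=np.array([[f,0,i["cx"]],[0,f,i["cy"]],[0,0,1]])
    return cv2.projectPoints(np.asarray(P,float),cv2.Rodrigues(T[:3,:3])[0],T[:3,3],K,i["dist_coeffs"])[0][:,0]
def w(p,P): return R.from_euler("z",p[2]).apply(P)+[p[0],p[1],12]
def jar2tool(s,p,d): # jar-frame vector -> tool axes /40
    return R.from_quat(s["eef_rot"]).inv().apply(R.from_euler("z",p[2]).apply(d))/40
E
python3 - <<'E'
from h import *
Jt=np.array([[-82,0,110],[0,0,108],[3,97,94],[-53,97,94],[-53,45,94]]);ut=(np.array([[230,342],[303,173],[107,88],[56,200],[160,243]])+.5)/4-.5+[320,165]
Js=np.array([[-82,0,106],[0,0,108],[-32,85,123]]);us=(np.array([[232,60],[269,195],[432,75]])+.5)/5-.5+[220,175]
f=lambda p:np.r_[proj("top",w(p,Jt))-ut,proj("scene",w(p,Js))-us].ravel()
r=least_squares(f,[520,-50,0.]);p=r.x;print(p,f(p).reshape(-1,2).round(1))
np.save("p.npy",p)
for n,J in dict(tongue=[-82,0,103],post=[-32,85,113],hinge=[52,0,100]).items(): print(n,w(p,J).round(1))
s=telemetry.sense();print(R.from_quat(s["eef_rot"]).as_matrix().round(3))
E
```

```text
[ 5.94604814e+02 -7.78107449e+01 -3.85226468e-01] [[ 0.4 -0.1]
 [-0.4 -0.2]
 [-1.1 -0.8]
 [-0.4 -0.8]
 [-0.1 -0.1]
 [-1.  -0.1]
 [-1.2 -1.1]
 [-1.  -0. ]]
tongue [518.6 -47.  115. ]
post [596.9  13.  125. ]
hinge [642.8 -97.4 112. ]
[[-0.959  0.285 -0.001]
 [ 0.285  0.959 -0.002]
 [-0.    -0.002 -1.   ]]
```

The fit is good to about 1 px (2 mm): tongue (519,-47,115), post (597,13,125), jar yaw -22°. I'll travel to above the tongue.

Request:
arm_command --increments '[{"linear": [-0.8, -0.97, 0], "rotation": [0, 0, 0], "gripper": 0.5}, {"linear": [-0.8, -0.97, 0], "rotation": [0, 0, 0], "gripper": 0.5}, {"linear": [-0.8, -0.97, 0], "rotation": [0, 0, 0], "gripper": 0.5}, {"linear": [-0.8, -0.97, 0], "rotation": [0, 0, 0], "gripper": 0.5}, {"linear": [-0.8, -0.97, 0], "rotation": [0, 0, 0], "gripper": 0.5}]' --force 40

```text
t: 0.72
position: [305.0, 461.6, 249.7]
eef_rot: [0.144, 0.99, -0.0, -0.0]
contact_force: [1.1, 0.7, 0.4]
opening: 42.9
grip_force: 0.0
```

Request:
arm_command --increments '[{"linear": [-0.8, -0.97, 0], "rotation": [0, 0, 0], "gripper": 0.5}, {"linear": [-0.8, -0.97, 0], "rotation": [0, 0, 0], "gripper": 0.5}, {"linear": [-0.8, -0.97, 0], "rotation": [0, 0, 0], "gripper": 0.5}, {"linear": [-0.8, -0.97, 0], "rotation": [0, 0, 0], "gripper": 0.5}, {"linear": [-0.8, -0.97, 0], "rotation": [0, 0, 0], "gripper": 0.5}]'

```text
t: 1.35
position: [403.1, 230.3, 249.9]
eef_rot: [0.144, 0.99, -0.0, -0.0]
contact_force: [0.6, -0.2, 0.1]
opening: 42.6
grip_force: 0.0
```

Request:
arm_command --increments '[{"linear": [-0.8, -0.97, 0], "rotation": [0, 0, 0], "gripper": 0.5}, {"linear": [-0.8, -0.97, 0], "rotation": [0, 0, 0], "gripper": 0.5}, {"linear": [-0.8, -0.97, 0], "rotation": [0, 0, 0], "gripper": 0.5}, {"linear": [-0.4, -0.5, 0], "rotation": [0, 0, 0], "gripper": 0.5}, {"linear": [0, 0, 0], "rotation": [0, 0, 0], "gripper": 0.5}]'

```text
t: 1.98
position: [471.6, 67.0, 249.9]
eef_rot: [0.146, 0.989, -0.0, 0.0]
contact_force: [-0.2, 0.2, -0.1]
opening: 42.5
grip_force: 0.0
```

Request:
arm_command --increments '[{"linear": [-0.65, -0.8, 0], "rotation": [0, 0, 0], "gripper": 0.5}, {"linear": [-0.65, -0.8, 0], "rotation": [0, 0, 0], "gripper": 0.5}, {"linear": [-0.65, -0.8, 0], "rotation": [0, 0, 0], "gripper": 0.5}, {"linear": [0, 0, 0.8], "rotation": [0, 0, 0.12], "gripper": 0.5}, {"linear": [0, 0, 0.5], "rotation": [0, 0, 0], "gripper": 0.5}]'

```text
t: 2.6
position: [518.1, -43.6, 196.8]
eef_rot: [0.19, 0.982, 0.0, -0.001]
contact_force: [-0.9, -0.5, -0.2]
opening: 42.8
grip_force: 0.0
```

```bash
python3 - <<'E'
from h import *
p=np.load("p.npy")
a=optics.read_camera("top")[155:285,310:460,::-1];b=optics.read_camera("scene")[130:260,220:360,::-1]
A=np.hstack([cv2.resize(x,(400,int(400*x.shape[0]/x.shape[1])))[:346] for x in(a,b)])
cv2.imwrite("pics/d.png",A)
s=telemetry.sense();d=R.from_euler("z",-p[2]).apply(w(p,[-82,0,103])-s["position"])
print(s["position"],"jar d",d,"units",jar2tool(s,p,d));print(R.from_euler("z",-p[2]).as_matrix()@R.from_quat(s["eef_rot"]).as_matrix())
E
```

```text
[516.7525283  -43.04270708 195.89443617] jar d [  3.21150435  -2.96552818 -80.89443617] units [-0.09089886 -0.07189275  2.02199284]
[[-0.99997513 -0.00452793 -0.00540779]
 [-0.00452089  0.99998892 -0.00131414]
 [ 0.00541368 -0.00128966 -0.99998451]]
```

View pics/d.png

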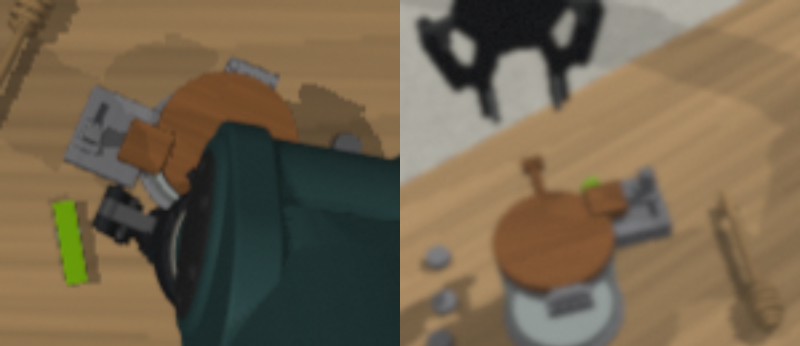

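The gripper straddles the tongue line and nothing has been touched (scene half: fingers at (490,115) and (558,100), tongue at (533,165)). I'll descend and close gently.

Request:
arm_command --increments '[{"linear": [-0.09, -0.07, 0.5], "rotation": [0, 0, 0], "gripper": 0.5}, {"linear": [0, 0, 0.5], "rotation": [0, 0, 0], "gripper": 0.5}, {"linear": [0, 0, 0.5], "rotation": [0, 0, 0], "gripper": 0.5}, {"linear": [0, 0, 0.5], "rotation": [0, 0, 0], "gripper": 0.5}, {"linear": [0, 0, 0], "rotation": [0, 0, 0], "gripper": 0.5}]'

```text
t: 3.32
position: [520.4, -47.5, 117.6]
eef_rot: [0.189, 0.982, 0.0, -0.001]
contact_force: [0.8, -0.5, 0.3]
opening: 42.6
grip_force: 0.0
```

```bash
python3 - <<'E'
from h import *
p=np.load("p.npy")
b=optics.read_camera("scene")[150:230,220:320,::-1]
cv2.imwrite("pics/e.png",cv2.resize(b,None,fx=6,fy=6,interpolation=cv2.INTER_CUBIC))
s=telemetry.sense();d=R.from_euler("z",-p[2]).apply(w(p,[-82,0,103])-s["position"])
print(s["position"],s["contact_force"],"units",jar2tool(s,p,d))
E
```

```text
[521.09763212 -47.86249473 118.30698024] [ 0.98398207  0.05348275 -0.10493352] units [ 0.06562628 -0.00309155  0.08270684]
```

View pics/e.png

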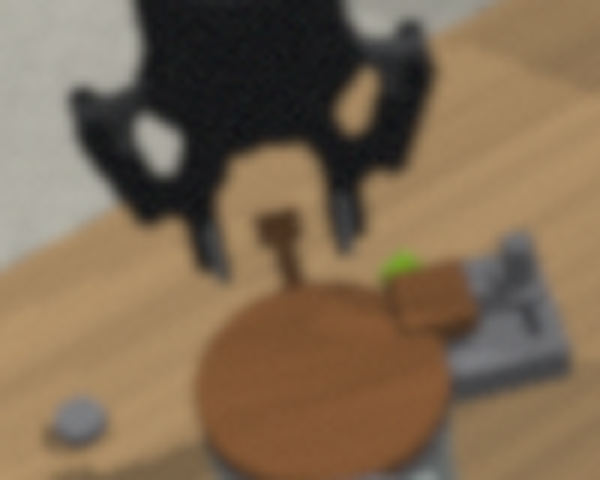

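The fingers, with tips near (220,275) and (345,245), straddle the barrel at (280,228). I'll close.

Request:
arm_command --increments '[{"linear": [0.05, 0, 0.08], "rotation": [0, 0, 0], "gripper": 0.5}, {"linear": [0, 0, 0], "rotation": [0, 0, 0], "gripper": 0.1}, {"linear": [0, 0, 0], "rotation": [0, 0, 0], "gripper": 0}, {"linear": [0, 0, 0], "rotation": [0, 0, 0], "gripper": 0}, {"linear": [0, 0, 0], "rotation": [0, 0, 0], "gripper": 0}]' --force 50

```text
t: 4.0
position: [519.8, -46.8, 115.4]
eef_rot: [0.19, 0.982, 0.001, 0.0]
contact_force: [-1.1, 5.9, 6.2]
opening: 16.7
grip_force: 49.2
```

Request:
arm_command --increments '[{"linear": [0, 0, 0], "rotation": [0, 0, 0], "gripper": 0}, {"linear": [0, 0, 0], "rotation": [0, 0, 0], "gripper": 0}]'

```text
t: 4.25
position: [519.7, -46.8, 115.4]
eef_rot: [0.19, 0.982, 0.001, 0.0]
contact_force: [-1.5, 4.7, 6.9]
opening: 17.2
grip_force: 49.2
```

Gripped at 17 mm. Now tug up in small steps.

Request:
arm_command --increments '[{"linear": [0, 0, -0.05], "rotation": [0, 0, 0], "gripper": 0}, {"linear": [0, 0, -0.05], "rotation": [0, 0, 0], "gripper": 0}, {"linear": [0, 0, 0], "rotation": [0, 0, 0], "gripper": 0}]'

```text
t: 4.62
position: [519.8, -46.8, 118.7]
eef_rot: [0.19, 0.982, 0.001, 0.0]
contact_force: [1.8, 4.7, -1.0]
opening: 16.7
grip_force: 48.7
```

Request:
arm_command --increments '[{"linear": [0, 0, -0.05], "rotation": [0, 0, 0], "gripper": 0}, {"linear": [0, 0, 0], "rotation": [0, 0, 0], "gripper": 0}]'

```text
t: 4.88
position: [519.9, -46.9, 120.4]
eef_rot: [0.19, 0.982, 0.001, 0.0]
contact_force: [1.1, 4.7, -4.8]
opening: 17.2
grip_force: 49.0
```

Request:
arm_command --increments '[{"linear": [0, 0, -0.04], "rotation": [0, 0, 0], "gripper": 0}, {"linear": [0, 0, 0], "rotation": [0, 0, 0], "gripper": 0}]'

```text
t: 5.12
position: [520.0, -46.9, 121.3]
eef_rot: [0.19, 0.982, 0.0, 0.001]
contact_force: [5.3, 4.9, -10.0]
opening: 16.7
grip_force: 49.2
```

The force is rising with almost no travel. One more small tug to be sure.

Request:
arm_command --increments '[{"linear": [0, 0, -0.04], "rotation": [0, 0, 0], "gripper": 0}, {"linear": [0, 0, 0], "rotation": [0, 0, 0], "gripper": 0}]'

```text
t: 5.38
position: [520.0, -46.9, 122.3]
eef_rot: [0.19, 0.982, 0.0, 0.0]
contact_force: [6.8, 3.9, -16.3]
opening: 16.9
grip_force: 49.3
```

```bash
python3 - <<'E'
from h import *
print(telemetry.sense())
b=optics.read_camera("scene")[150:230,220:320,::-1]
cv2.imwrite("pics/f.png",cv2.resize(b,None,fx=6,fy=6,interpolation=cv2.INTER_CUBIC))
E
```

```text
{'t': 5.375, 'q': array([-0.1187057 ,  0.54269076,  0.16498456,  2.16267173, -0.19784257,
        0.4488239 ,  1.39046988]), 'dq': array([-9.49343735e-05,  8.24514306e-05,  1.64553316e-04, -1.62956396e-04,
        7.36455217e-04,  5.01343438e-04, -2.24018606e-04]), 'tau': array([  2.46381037, -50.28699517,   5.66339359,  -9.92194265,
         0.73712792,   1.14233382,   0.05201756]), 'position': array([519.97585036, -46.87734322, 122.28447495]), 'eef_rot': array([1.89759253e-01, 9.81830473e-01, 3.21762062e-04, 4.94756021e-04]), 'contact_force': array([  6.81480307,   3.8541903 , -16.34313874]), 'moment': array([ 0.97914573, -0.92552071, -0.06253795]), 'grip_force': 49.32074189186096, 'opening': 16.948205010531723}
```

View pics/f.png

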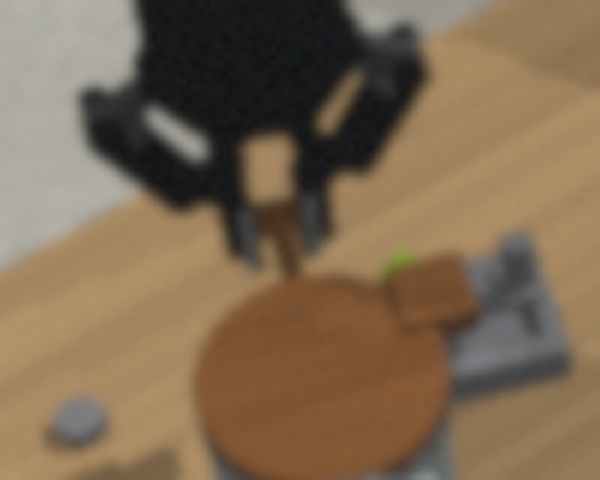

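It is caught: 16 N with no further travel. I'll lower back to shut, release and rise.

Request:
arm_command --increments '[{"linear": [0, 0, 0.1], "rotation": [0, 0, 0], "gripper": 0}, {"linear": [0, 0, 0.06], "rotation": [0, 0, 0], "gripper": 0}, {"linear": [0, 0, 0], "rotation": [0, 0, 0], "gripper": 0.5}, {"linear": [0, 0, 0], "rotation": [0, 0, 0], "gripper": 0.5}, {"linear": [0, 0, 0], "rotation": [0, 0, 0], "gripper": 0.5}]'

```text
t: 6.05
position: [518.9, -49.1, 117.7]
eef_rot: [0.191, 0.982, -0.0, 0.0]
contact_force: [-0.5, -0.1, 0.4]
opening: 42.7
grip_force: 0.0
```

Request:
arm_command --increments '[{"linear": [0, 0, -0.3], "rotation": [0, 0, 0], "gripper": 0.5}, {"linear": [0, 0, -0.6], "rotation": [0, 0, 0], "gripper": 0.5}, {"linear": [0, 0, -0.6], "rotation": [0, 0, 0], "gripper": 0.2}, {"linear": [0, 0.6, 0], "rotation": [0, 0, 0], "gripper": 0}, {"linear": [0, 0.8, 0], "rotation": [0, 0, 0], "gripper": 0}]'

```text
t: 6.68
position: [540.5, 3.1, 179.2]
eef_rot: [0.192, 0.981, -0.0, 0.001]
contact_force: [0.4, 0.6, -0.4]
opening: 0.1
grip_force: 0.0
```

```bash
python3 - <<'E'
from h import *
p=np.load("p.npy")
s=telemetry.sense();d=R.from_euler("z",-p[2]).apply(w(p,[-66,88,126])-s["position"])
print(s["position"],s["contact_force"],s["opening"],"units",jar2tool(s,p,d))
E
```

```text
[540.45192442   3.11124072 179.16462269] [ 0.42626872  0.58490819 -0.42796768] 0.06428984991001448 units [-0.36235629  0.83371545  1.03015976]
```

Request:
arm_command --increments '[{"linear": [0, 0.8, 0], "rotation": [0, 0, 0], "gripper": 0}, {"linear": [-0.36, 0, 0.3], "rotation": [0, 0, 0], "gripper": 0}, {"linear": [0, 0, 0.4], "rotation": [0, 0, 0], "gripper": 0}, {"linear": [0, 0, 0.33], "rotation": [0, 0, 0], "gripper": 0}, {"linear": [0, 0, 0], "rotation": [0, 0, 0], "gripper": 0}]'

```text
t: 7.3
position: [563.4, 26.9, 134.8]
eef_rot: [0.191, 0.982, -0.001, -0.002]
contact_force: [-0.6, 0.0, -0.1]
opening: 0.3
grip_force: 0.0
```

```bash
python3 - <<'E'
from h import *
p=np.load("p.npy")
b=optics.read_camera("scene")[150:230,240:340,::-1]
cv2.imwrite("pics/g.png",cv2.resize(b,None,fx=6,fy=6,interpolation=cv2.INTER_CUBIC))
s=telemetry.sense();print(R.from_euler("z",-p[2]).apply(s["position"]-w(p,[0,0,0])),s["contact_force"])
E
```

```text
[-67.62224527  85.82992415 123.5369534 ] [ 0.36267787 -0.31378867  0.6442097 ]
```

View pics/g.png

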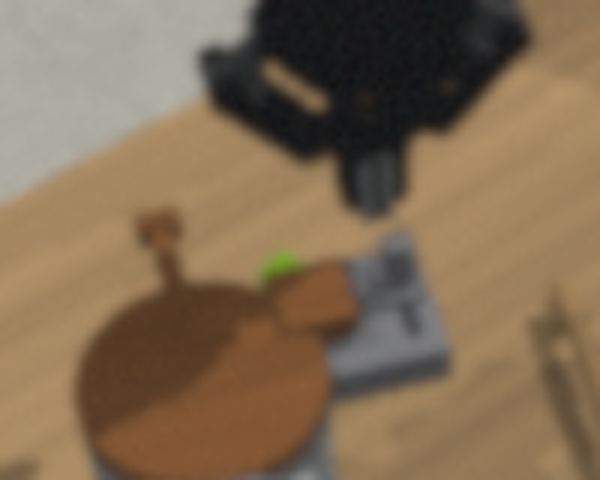

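The closed fingertips at (372,205) are just in front of the post at (397,255). I'll push along jar +x.

Request:
arm_command --increments '[{"linear": [-0.25, 0, 0], "rotation": [0, 0, 0], "gripper": 0}, {"linear": [-0.2, 0, 0], "rotation": [0, 0, 0], "gripper": 0}, {"linear": [-0.12, 0, 0], "rotation": [0, 0, 0], "gripper": 0}, {"linear": [0, 0, 0], "rotation": [0, 0, 0], "gripper": 0}]'

```text
t: 7.85
position: [587.2, 19.3, 136.6]
eef_rot: [0.19, 0.982, 0.0, 0.001]
contact_force: [0.8, 0.0, -0.0]
opening: 0.1
grip_force: 0.0
```

Request:
arm_command --increments '[{"linear": [-0.08, 0, 0], "rotation": [0, 0, 0], "gripper": 0}, {"linear": [-0.08, 0, 0], "rotation": [0, 0, 0], "gripper": 0}, {"linear": [0, 0, 0], "rotation": [0, 0, 0], "gripper": 0}]'

```text
t: 8.22
position: [592.6, 17.2, 136.3]
eef_rot: [0.19, 0.982, -0.0, 0.0]
contact_force: [-1.1, 0.6, 0.4]
opening: 0.2
grip_force: 0.6
```

Request:
arm_command --increments '[{"linear": [-0.08, 0, 0], "rotation": [0, 0, 0], "gripper": 0}, {"linear": [-0.08, 0, 0], "rotation": [0, 0, 0], "gripper": 0}, {"linear": [0, 0, 0], "rotation": [0, 0, 0], "gripper": 0}]'

```text
t: 8.6
position: [595.5, 15.9, 136.1]
eef_rot: [0.19, 0.982, 0.0, -0.003]
contact_force: [-6.0, 3.7, 5.8]
opening: -0.3
grip_force: 3.6
```

```bash
python3 - <<'E'
from h import *
p=np.load("p.npy")
b=optics.read_camera("scene")[150:230,240:340,::-1]
cv2.imwrite("pics/i.png",cv2.resize(b,None,fx=6,fy=6,interpolation=cv2.INTER_CUBIC))
s=telemetry.sense();print(R.from_euler("z",-p[2]).apply(s["position"]-w(p,[0,0,0])),R.from_euler("z",-p[2]).apply(s["contact_force"]))
E
```

```text
[-34.33015778  87.1953266  124.1436491 ] [-6.66224386  0.15281502  5.61371281]
```

Request:
arm_command --increments '[{"linear": [-0.08, 0, 0], "rotation": [0, 0, 0], "gripper": 0}, {"linear": [0, 0, 0], "rotation": [0, 0, 0], "gripper": 0}]'

```text
t: 8.9
position: [595.7, 15.8, 135.9]
eef_rot: [0.19, 0.982, 0.0, -0.007]
contact_force: [-11.1, 4.6, 9.7]
opening: 0.3
grip_force: 6.0
```

```bash
python3 - <<'E'
from h import *
p=np.load("p.npy")
b=optics.read_camera("scene")[150:230,240:340,::-1]
cv2.imwrite("pics/i.png",cv2.resize(b,None,fx=6,fy=6,interpolation=cv2.INTER_CUBIC))
s=telemetry.sense();print(R.from_euler("z",-p[2]).apply(s["position"]-w(p,[0,0,0])),R.from_euler("z",-p[2]).apply(s["contact_force"]))
E
```

```text
[-34.16074307  87.19861367 123.96470812] [-11.63632037   0.39786233   8.94970182]
```

View pics/i.png

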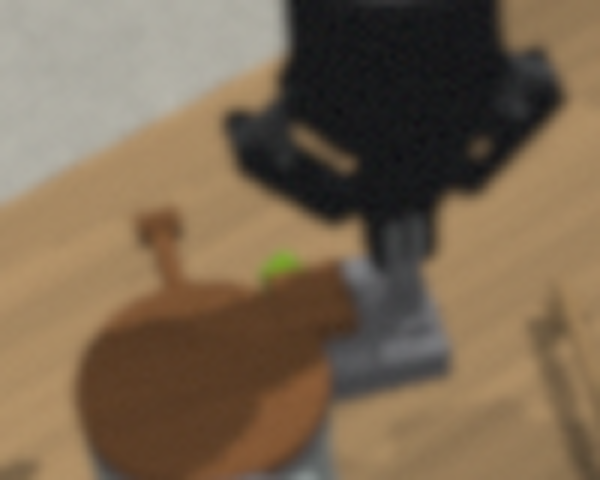

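The post has moved across to about (410,290), and the push meets a hard stop at 12 N. I'll back off and return above the tongue.

Request:
arm_command --increments '[{"linear": [0.4, 0, 0], "rotation": [0, 0, 0], "gripper": 0}, {"linear": [0.4, 0, -0.6], "rotation": [0, 0, 0], "gripper": 0}, {"linear": [0.3, 0, -0.6], "rotation": [0, 0, 0], "gripper": 0}, {"linear": [0, -0.9, 0], "rotation": [0, 0, 0], "gripper": 0.5}, {"linear": [0, -0.9, 0], "rotation": [0, 0, 0], "gripper": 0.5}]'

```text
t: 9.57
position: [534.7, -37.5, 185.2]
eef_rot: [0.19, 0.982, 0.0, 0.002]
contact_force: [-0.2, -0.6, -0.6]
opening: 35.7
grip_force: 0.0
```

```bash
cat >t.py <<'E'
from h import *
p=np.load("p.npy")
s=telemetry.sense();q=[519.8,-46.8,115.2];d=R.from_euler("z",-p[2]).apply(q-s["position"])
print(s["position"],s["contact_force"],s["opening"],"units",jar2tool(s,p,d),R.from_quat(s["eef_rot"]).as_matrix()[2])
E
python3 t.py
```

```text
[534.71817041 -37.45599626 185.15862175] [-0.16694839 -0.58966438 -0.62943663] 35.74256436090996 units [ 0.26680061 -0.35716177  1.74751174] [-4.37393664e-03  8.51685484e-04 -9.99990072e-01]
```

Request:
arm_command --increments '[{"linear": [0.26, -0.35, 0], "rotation": [0, 0, 0], "gripper": 0.5}, {"linear": [0, 0, 0.3], "rotation": [0, 0, 0], "gripper": 0.5}, {"linear": [0, 0, 0], "rotation": [0, 0, 0], "gripper": 0.5}]'

```text
t: 9.95
position: [518.9, -44.3, 171.3]
eef_rot: [0.189, 0.982, 0.0, -0.001]
contact_force: [-0.2, 0.3, -0.2]
opening: 42.6
grip_force: 0.0
```

```bash
python3 t.py
```

```text
[518.85110307 -44.3329924  171.30651271] [-0.18173911  0.34872748 -0.2019644 ] 42.631066843973514 units [-0.04664744 -0.04878543  1.40259529] [ 1.20493010e-03  2.53755814e-04 -9.99999242e-01]
```

Request:
arm_command --increments '[{"linear": [-0.04, -0.05, 0.4], "rotation": [0, 0, 0], "gripper": 0.5}, {"linear": [0, 0, 0.5], "rotation": [0, 0, 0], "gripper": 0.5}, {"linear": [0, 0, 0.5], "rotation": [0, 0, 0], "gripper": 0.5}, {"linear": [0, 0, 0], "rotation": [0, 0, 0], "gripper": 0.1}, {"linear": [0, 0, 0], "rotation": [0, 0, 0], "gripper": 0}]'

```text
t: 10.58
position: [519.6, -46.6, 116.1]
eef_rot: [0.19, 0.982, 0.001, -0.001]
contact_force: [-0.2, 3.9, -1.7]
opening: 16.9
grip_force: 49.0
```

Request:
arm_command --increments '[{"linear": [0, 0, 0], "rotation": [0, 0, 0], "gripper": 0}, {"linear": [0, 0, 0], "rotation": [0, 0, 0], "gripper": 0}]'

```text
t: 10.82
position: [519.6, -46.7, 116.8]
eef_rot: [0.19, 0.982, 0.001, -0.0]
contact_force: [0.5, 5.8, -1.6]
opening: 17.0
grip_force: 49.0
```

Request:
arm_command --increments '[{"linear": [0, 0, -0.1], "rotation": [0, 0, 0], "gripper": 0}, {"linear": [0, 0, -0.15], "rotation": [0, 0, 0], "gripper": 0}, {"linear": [0, 0, 0], "rotation": [0, 0, 0], "gripper": 0}]'

```text
t: 11.2
position: [520.3, -47.0, 127.0]
eef_rot: [0.19, 0.982, 0.001, 0.001]
contact_force: [1.0, 5.3, -2.5]
opening: 16.8
grip_force: 48.8
```

The lid comes up freely (10 mm at 2.5 N), so I'll follow the arc.

Request:
arm_command --increments '[{"linear": [-0.05, 0, -0.33], "rotation": [0, 0, 0], "gripper": 0}, {"linear": [-0.08, 0, -0.325], "rotation": [0, 0, 0], "gripper": 0}, {"linear": [-0.115, 0, -0.315], "rotation": [0, 0, 0], "gripper": 0}, {"linear": [-0.145, 0, -0.3], "rotation": [0, 0, 0], "gripper": 0}, {"linear": [0, 0, 0], "rotation": [0, 0, 0], "gripper": 0}]'

```text
t: 11.82
position: [536.0, -53.3, 178.4]
eef_rot: [0.19, 0.982, 0.001, 0.002]
contact_force: [3.9, 4.1, -3.5]
opening: 16.6
grip_force: 48.9
```

```bash
cat >a.py <<'E'
from h import *
p=np.load("p.npy");s=telemetry.sense()
r=R.from_euler("z",-p[2]).apply(s["position"]-w(p,[52,0,100]))
print(r,"radius",np.hypot(r[0],r[2]),"theta",np.arctan2(r[2],-r[0])-.022,"F jar",R.from_euler("z",-p[2]).apply(s["contact_force"]),s["opening"])
E
python3 a.py
```

```text
[-115.49225059    0.70646488   66.37160387] radius 133.20529174207792 theta 0.49959712516651233 F jar [ 2.04438775  5.27427193 -3.4954809 ] 16.611785759575984
```

Request:
arm_command --increments '[{"linear": [-0.13, 0, -0.24], "rotation": [0, 0, 0], "gripper": 0}, {"linear": [-0.2, 0, -0.265], "rotation": [0, 0, 0], "gripper": 0}, {"linear": [-0.225, 0, -0.245], "rotation": [0, 0, 0], "gripper": 0}, {"linear": [-0.25, 0, -0.22], "rotation": [0, 0, 0], "gripper": 0}, {"linear": [0, 0, 0], "rotation": [0, 0, 0], "gripper": 0}]'

```text
t: 12.45
position: [565.3, -65.0, 216.6]
eef_rot: [0.19, 0.982, 0.001, 0.001]
contact_force: [2.9, 4.7, -5.0]
opening: 16.7
grip_force: 49.0
```

```bash
python3 a.py
```

```text
[-83.94221248   0.8299025  104.5772119 ] radius 134.09954617763955 theta 0.8724223495400175 F jar [ 0.89510585  5.45959204 -5.00697348] 16.736060924692882
```

Request:
arm_command --increments '[{"linear": [-0.26, 0, -0.19], "rotation": [0, 0, 0], "gripper": 0}, {"linear": [-0.235, 0, -0.135], "rotation": [0, 0, 0], "gripper": 0}, {"linear": [0, 0, 0], "rotation": [0, 0, 0], "gripper": 0}, {"linear": [0, 0, 0], "rotation": [0, 0, 0], "gripper": 0}, {"linear": [0, 0, 0], "rotation": [0, 0, 0], "gripper": 0}]'

```text
t: 13.08
position: [581.7, -71.7, 228.7]
eef_rot: [0.19, 0.982, 0.001, -0.001]
contact_force: [1.1, 6.1, -2.6]
opening: 16.7
grip_force: 49.8
```

```bash
python3 a.py;python3 - <<'E'
from h import *
a=optics.read_camera("top")[140:290,280:500,::-1];b=optics.read_camera("scene")[110:260,200:370,::-1]
cv2.imwrite("pics/z.png",np.hstack([cv2.resize(x,None,fx=2.05,fy=2.05,interpolation=cv2.INTER_CUBIC)[:307] for x in(a,b)]))
E
```

```text
[-66.312183     0.84181214 116.6903481 ] radius 134.21603090738674 theta 1.032030908753964 F jar [-1.25188913  6.06496407 -2.60543959] 16.725126223824883
```

View pics/z.png

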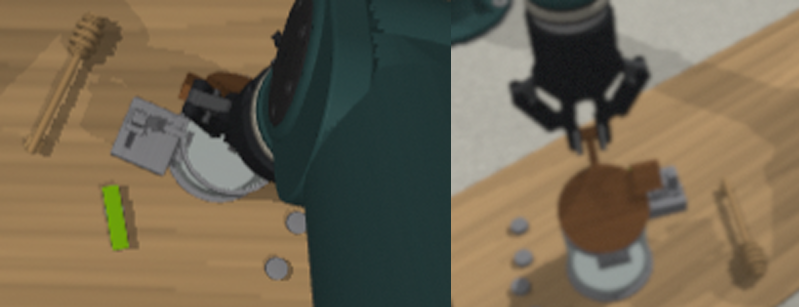

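The lid is held by the tongue (scene half: barrel between the fingers at (588,135)) at about 1.03 rad. The clip, dipper and visible magnets are undisturbed. Handing in.

```bash
python3 -c "
from bench import env;print(env.sign_off())"
```

```text
the job is handed in; nothing more can be done
None
```

The tug showed the lid was caught, so I pushed the slide across to its other stop to free it, raised the lid to about 59° (1.03 rad), and handed in with the gripper still holding the tongue.

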